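# Hold the retaining arm off the amber vial

## Task

Two spring-armed vial holders stand on the bench, one with a dark amber vial and the other with a white vial. Take the red handle of whichever holder has the amber vial, swing its arm off the vial against the spring all the way to its stop, and keep holding it there by the handle so that a colleague can lift the vial out: your program finishes while holding. Leave the other holder's arm alone and both vials standing in their cups.

Things in the scene. Friction and masses are not known exactly. Their poses are not given: they have to be found in the camera images.
- blue_arm (a joint): Retaining arm of the holder with the blue-painted base plate: an aluminium bar 14 mm wide and 7 mm thick, level, its top 88 mm above the worktop, on a vertical pivot. It swings level, anticlockwise seen from above. 0 = at rest over its vial, 1.2 rad = against its stop pin. A spring drives it back to 0 whenever it is let go (at the handle about 2.7 N at rest, rising to 6.7 N at the stop).
- blue_pivot (a point): Point on the vertical pivot axis of the blue holder's arm, 85 mm above the worktop (the pivot's top is at 97 mm; two steel stop pins 42 mm from the axis reach 91 mm). Fixed to the holder. The holder's base plate is 115 x 85 x 10 mm and does not move.
- blue_handle (a point): Upright red handle on the free end of the blue holder's arm, 90 mm from the pivot axis: a round post 12 mm in diameter (dark foot ring 16 mm wide, 3 mm high), 42 mm tall, this point at its centre, half-way up (109 mm above the worktop; foot on the arm's top at 88 mm, top at 130 mm); free to be pinched from above or pushed from the side. It travels with the arm.
- blue_seat (a point): Centre of the floor of the blue holder's white vial cup (36 mm wide, 14 mm high), 58 mm from the pivot axis on the line to the handle's rest position. Fixed to the holder.
- grey_arm (a joint): Retaining arm of the holder with the dark grey metal base plate: an aluminium bar 14 mm wide and 7 mm thick, level, its top 88 mm above the worktop, on a vertical pivot. It swings level, clockwise seen from above. 0 = at rest over its vial, 1.2 rad = against its stop pin. A spring drives it back to 0 whenever it is let go (at the handle about 2.7 N at rest, rising to 6.7 N at the stop).
- grey_pivot (a point): Point on the vertical pivot axis of the grey holder's arm, 85 mm above the worktop (the pivot's top is at 97 mm; two steel stop pins 42 mm from the axis reach 91 mm). Fixed to the holder. The holder's base plate is 115 x 85 x 10 mm and does not move.
- grey_handle (a point): Upright red handle on the free end of the grey holder's arm, 90 mm from the pivot axis: a round post 12 mm in diameter (dark foot ring 16 mm wide, 3 mm high), 42 mm tall, this point at its centre, half-way up (109 mm above the worktop; foot on the arm's top at 88 mm, top at 130 mm); free to be pinched from above or pushed from the side. It travels with the arm.
- grey_seat (a point): Centre of the floor of the grey holder's white vial cup (36 mm wide, 14 mm high), 58 mm from the pivot axis on the line to the handle's rest position. Fixed to the holder.
- amber_vial_center (a point): Centre, half-way up, of the dark amber-brown glass vial with a black cap, 24 mm in diameter and 62 mm tall, standing loose in the cup of one of the holders (its top 76 mm above the worktop, 3 mm below the arm).
- white_vial_center (a point): Centre, half-way up, of the white vial with a blue cap, 24 mm in diameter and 62 mm tall, standing loose in the cup of one of the holders (its top 76 mm above the worktop, 3 mm below the arm).
Mind the look-alikes: they are no part of the job. Leave any purple look-alike of the part that bears grey_arm alone.

How it is judged:
At the end, for the whole second after the job is handed in: The arm of the holder with the amber vial is held at its stop (joint above 1.12 of 1.20 rad) with the fingers pressing on its red handle (over 1 N); the other arm is at rest (below 0.06 rad); both vials stand in their own cups (centre within 6 mm of the cup's axis, tilted under 0.2 rad, not lifted) (((horizontal distance between amber_vial_center and blue_seat below 0.006 m and horizontal distance between white_vial_center and grey_seat below 0.006 m and angle between each of amber_vial_center, white_vial_center's own z axis and vertical below 0.2 rad and height (world z) of each of amber_vial_center, white_vial_center below 0.05 m and value of joint blue_arm above 1.12 rad and value of joint grey_arm below 0.06 rad and contact force between the fingers and blue_arm_c3 above 1 N) or (horizontal distance between amber_vial_center and grey_seat below 0.006 m and horizontal distance between white_vial_center and blue_seat below 0.006 m and angle between each of amber_vial_center, white_vial_center's own z axis and vertical below 0.2 rad and height (world z) of each of amber_vial_center, white_vial_center below 0.05 m and value of joint grey_arm above 1.12 rad and value of joint blue_arm below 0.06 rad and contact force between the fingers and grey_arm_c3 above 1 N))); the arm keeps its last pose, push and grip.
It fails at once if the arm over the white vial is swung (more than 0.2 rad) ((horizontal distance between white_vial_center and blue_seat below 0.05 m and value of joint blue_arm above 0.2 rad) or (horizontal distance between white_vial_center and grey_seat below 0.05 m and value of joint grey_arm above 0.2 rad)).
It fails at once if a vial is tipped over (more than 0.5 rad) (angle between any of amber_vial_center, white_vial_center's own z axis and vertical above 0.5 rad).
It also fails if it takes over 40 s, if anything falls off the work surface, if the arm or the gripper's body presses on something with over 40 N, if the wrist force passes 120 N, or if a joint passes its speed limit or range.

## Robot

A 6-joint arm with a two-finger parallel gripper is mounted at the origin on a cart in front of the work surface, level with it; the furniture and walls round the work are solid. World frame = base frame: x ahead of the robot, y to its left, z up, the work surface at z = 0. Lengths are in m, angles in rad, forces in N, time in s.
With the tool pointing down it reaches from about 0.3 to 0.875 m from the base axis. Payload 6.4 kg.
Tool frame: the origin (TCP) lies midway between the tips of the shut fingers; the grasp point (between the pads) lies 19 mm behind it; z points along the fingers, y is the line along which they close (so a half turn about z gives the same grasp; the last joint's range is limited). The gripper opens to 85 mm and grips with 20 to 120 N. Pads are 22 mm wide; open, the fingers measure 114 mm over their backs; the gripper's body (76 mm by 85 mm) begins 54 mm behind the grasp point. The pads swing forward as they close: fully open they stand 13 mm farther back than shut.
Start: joints at [1.006, 0.181, 1.607, -0, 1.354, -0.206], TCP at [0.202, 0.538, 0.231] pointing down, gripper open.
Joint ranges: [-2.99, 2.99], [-0.89, 2.07], [0.3, 2.58], [-1.14, 4.28], [0, 2.63], [-3.12, 3.12]. Speed limits (rad/s): [2.57, 2.57, 3.01, 3.14, 3.14, 3.14].

## Interface

Orientations are given as a unit quaternion [w, x, y, z].
In Python, from bench import sensors, vision, ctrl gives the robot as it stands.
- The arm moves only by the tool carry_out, never from a script. Its argument "deltas" is text: rows parted by semicolons, each of 7 numbers parted by spaces: the shift along the tool's x, y, z in mm, then the turn, a rotation vector about the tool's x, y, z in rad, then the closure, from 0 (fully open) to 1 (shut). In form: tx ty tz ax ay az claw; .... A call has 1 to 12 rows; each row is the pose to reach, as a shift and turn from the pose commanded when the call began, along the tool's axes at that moment; what a row does not reach only later rows make up. A row lasts 1/8 s, in which the tool goes at most 62.5 mm and 10.7 degrees, less where a joint would pass 70% of its speed; a pose out of reach is approached as far as the arm can. A call with a gripper value outside its range is refused whole. The fingers move at their own pace and stop on an object; the grip force is fixed at half the most. Time passes only in rows, so rows that repeat a pose let the fingers close. It gives the time, the measured TCP pose, the force, the opening and the grip force at its end, in the units of the state.
- sensors.get_obs(): the state, without advancing time (a new reading comes with each control period).
- vision.camera(name): name is "side" or "top"; returns the picture (384x512x3 uint8, blue, green, red); there is no depth.
- vision.camera_model(name): a dict with "K" (3x3 intrinsics, pixels), "extrinsics" (4x4, takes a point from world to camera coordinates). Camera axes: x right, y down, z forward; pixel columns grow to the right and rows downward; lengths in m; the calibration is good to about 2 mm. A picture is of the moment at which its call begins. camera_model takes no time and is no camera call.
- ctrl.hand_in(): hands the job in; it is judged then, once.
The state is a dict: "time_s": time; "q": joint angles; "dq": joint speeds; "joint_efforts": joint torques, N m; "eef_pos": TCP position; "eef_rot": TCP orientation; "wrist_force": force on the tool from outside, world axes, zero at the start; "torque": the same for the moment, N m; "opening": opening from 0.0 (shut) to 1.0 (fully open); "grasp_force": force on a finger pad.
Only numpy, scipy, OpenCV 4.12 (cv2) and the standard library are available. Lean on these libraries where they do the work, as an engineer would, in place of code of your own. Each camera call takes 0.05 s, during which the arm holds its last target. There are 200 camera calls.

## Working session

There is one attempt and no reset: what is moved stays moved. The work goes in short steps, Python scripts to look and compute and a tool call to move; the robot and the scene stay as the last step left them, time stands still between calls to the robot, and variables do not carry over. Pictures are saved under pics/ and viewed, at most 10 in all, crops included, and the job is handed in when it is done.

Besides the shell and the picture viewer there is one more tool, called after "Emit:" by a JSON object that holds its "op" and its "data". carry_out: Moves the arm, as the interface text tells. Its arguments: {"type":"object","properties":{"deltas":{"type":"string"}},"required":["deltas"]}

```bash
mkdir -p pics
python3 - <<'E'
from bench import sensors, vision
import cv2,numpy as np
for n in("top","side"):
    im=vision.camera(n); cv2.imwrite(f"pics/{n}0.png",im); m=vision.camera_model(n); print(n,np.round(m["K"],1).tolist(),np.round(m["extrinsics"],3).tolist())
o=sensors.get_obs();print(o["time_s"],o["eef_pos"],o["eef_rot"],o["opening"])
E
```

```text
top [[357.7, 0.0, 254.0], [0.0, 357.7, 192.5], [0.0, 0.0, 1.0]] [[-0.005, -1.0, 0.002, 0.106], [-0.984, 0.004, -0.178, 0.51], [0.178, -0.003, -0.984, 0.849], [0.0, 0.0, 0.0, 1.0]]
side [[484.2, 0.0, 249.8], [0.0, 484.2, 197.8], [0.0, 0.0, 1.0]] [[-0.216, -0.976, 0.013, 0.218], [-0.435, 0.084, -0.896, 0.287], [0.874, -0.199, -0.443, 0.491], [0.0, 0.0, 0.0, 1.0]]
0.1 [0.20158497 0.53797361 0.23044268] [-3.17757950e-04  1.78393144e-01  9.83958956e-01 -7.47062982e-04] 0.9946401465326775
```

View pics/top0.png

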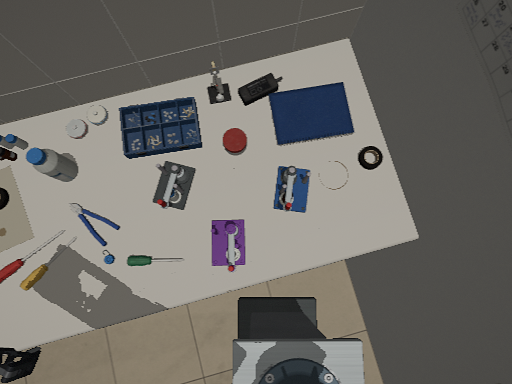

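View pics/side0.png

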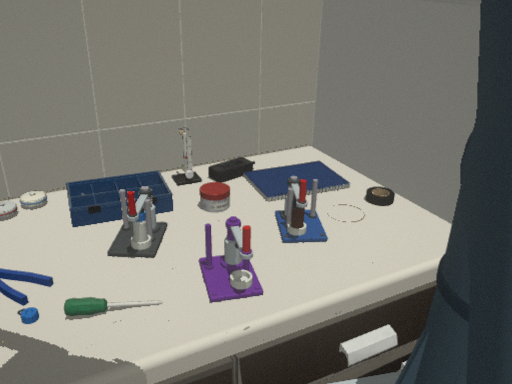

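Candidates for the handle, in the top view, are blue holder (288,205), grey holder (161,203) and purple look-alike (231,268). The side view shows something dark in the blue holder's cup at (297,213) and a white vial with a blue cap in grey's at (140,225), so I choose blue. I'll check that in a crop and measure.

```bash
cat > h.py <<'E'
from bench import sensors, vision
import cv2,numpy as np
from scipy.spatial.transform import Rotation as R
def model(n):
    m=vision.camera_model(n); return np.array(m["K"]),np.array(m["extrinsics"])
def ray(n,uv):
    K,E=model(n); d=E[:3,:3].T@np.linalg.solve(K,[uv[0],uv[1],1.]); return -E[:3,:3].T@E[:3,3],d
def onplane(n,uv,z):
    c,d=ray(n,uv); return c+d*(z-c[2])/d[2]
def proj(n,p):
    K,E=model(n); q=K@(E[:3,:3]@np.array(p)+E[:3,3]); return q[:2]/q[2]
def red(im):
    h=cv2.cvtColor(im,cv2.COLOR_BGR2HSV); m=(((h[...,0]<8)|(h[...,0]>172))&(h[...,1]>150)&(h[...,2]>90)).astype(np.uint8)
    n,l,s,c=cv2.connectedComponentsWithStats(m); return [(np.round(c[i],1).tolist(),s[i].tolist()) for i in range(1,n) if s[i][4]>8]
def tri(a,b):
    (c1,d1),(c2,d2)=a,b; s=np.linalg.lstsq(np.c_[d1,-d2],c2-c1,rcond=None)[0]
    p,q=c1+d1*s[0],c2+d2*s[1]; return (p+q)/2,np.linalg.norm(p-q)
E
python3 - <<'E'
from h import *
t=cv2.imread("pics/top0.png"); s=cv2.imread("pics/side0.png")
a=cv2.resize(s[165:245,265:335],None,fx=5,fy=5,interpolation=cv2.INTER_CUBIC)
b=cv2.resize(t[155:219,265:321],None,fx=6.25,fy=6.25,interpolation=cv2.INTER_CUBIC)
cv2.imwrite("pics/crop.png",np.hstack([a,b])); 
for n,i in(("top",t),("side",s)): print(n,red(i))
E
```

```text
top [([234.2, 139.5], [223, 128, 23, 23, 413]), ([159.5, 201.3], [157, 199, 6, 5, 22]), ([288.3, 204.7], [286, 203, 6, 5, 19]), ([9.4, 269.1], [0, 260, 22, 22, 206]), ([230.6, 268.1], [229, 266, 5, 5, 20])]
side [([302.5, 189.6], [300, 179, 6, 22, 111]), ([214.7, 188.4], [201, 182, 28, 14, 247]), ([131.1, 202.0], [127, 191, 9, 24, 138]), ([246.6, 238.4], [243, 226, 7, 26, 143])]
```

View pics/crop.png

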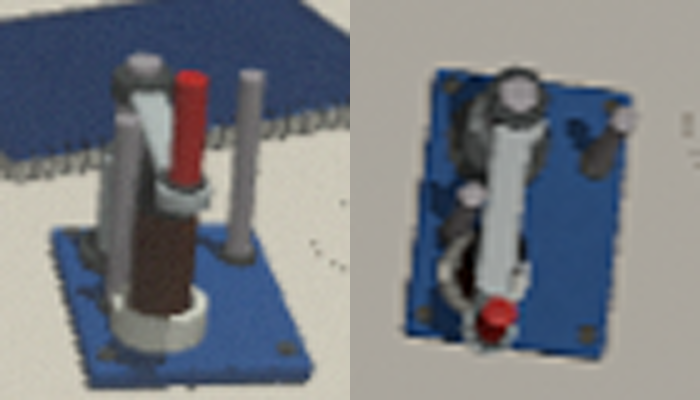

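The crop shows the dark amber-brown vial in the blue holder's cup. Its red handle top is at about (288.5,204.5) in the top view, the pivot cap at (291.9,170.2), and the far stop pin to the right, so the arm swings down-to-right (anticlockwise).

Run:
```python
from h import *
t=cv2.imread("pics/top0.png"); s=cv2.imread("pics/side0.png")
print("handle top-plane",onplane("top",(288.6,204.3),.13), "side", onplane("side",(303,180.2),.13))
print("tri mid",tri(ray("top",(288.3,204.7)),ray("side",(302.5,189.6))))
P=onplane("top",(291.9,170.2),.097);print("pivot",P,"side",onplane("side",(265+146/5,165+61/5),.097))
o=sensors.get_obs();q=o["eef_rot"];M=R.from_quat([q[1],q[2],q[3],q[0]]).as_matrix();print(np.round(M,3))
```

```text
handle top-plane [0.46793213 0.02606219 0.13      ] side [0.46694866 0.0275506  0.13      ]
tri mid (array([0.47009972, 0.02545171, 0.11036945]), np.float64(0.0013694398755920217))
pivot [0.55480699 0.01306285 0.097     ] side [0.55346087 0.01483986 0.097     ]
[[-0.936  0.351 -0.001]
 [ 0.351  0.936 -0.001]
 [ 0.    -0.002 -1.   ]]
```

Emit:
{"op": "carry_out", "data": {"deltas": "-43 -39 0 0 0 -0.02 0; -86 -77 0 0 0 -0.04 0; -129 -116 0 0 0 -0.06 0; -172 -154 0 0 0 -0.08 0; -215 -193 0 0 0 -0.1 0; -258 -232 0 0 0 -0.12 0; -301 -270 0 0 0 -0.14 0; -344 -309 0 0 0 -0.16 0; -387 -347 0 0 0 -0.19 0; -429 -386 0 0 0 -0.213 0; -429 -386 0 0 0 -0.213 0; -429 -386 0 0 0 -0.213 0"}}

```text
time_s: 1.6
eef_pos: [0.4674, 0.0266, 0.2307]
eef_rot: [-0.001, 0.073, 0.997, 0.0]
wrist_force: [-0.1, -0.4, 0.1]
opening: 0.999
grasp_force: 0.0
```

Run:
```python
from h import *
o=sensors.get_obs();q=o["eef_rot"];M=R.from_quat([q[1],q[2],q[3],q[0]]).as_matrix();print(o["time_s"],np.round(M,3),o["eef_pos"],o["q"])
d=np.array([.4675,.0262,.097])-o["eef_pos"];print("tool delta mm",M.T@d*1e3)
s=vision.camera("side");cv2.imwrite("pics/s1.png",s);print(red(s))
```

```text
1.6 [[-0.989  0.146 -0.001]
 [ 0.146  0.989  0.001]
 [ 0.002  0.    -1.   ]] [0.46743468 0.02659322 0.23074106] [-1.97785297e-01 -6.31398212e-02  1.86506473e+00  4.02155048e-04
  1.34119496e+00 -1.62183902e+00]
tool delta mm [ -0.32346168  -0.44214289 133.7405355 ]
[([131.1, 202.1], [127, 191, 9, 24, 140])]
```

View pics/s1.png

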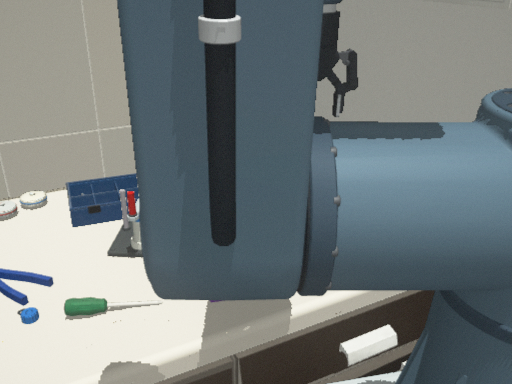

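The side view is now blocked by the arm; only the grey handle (131,202) is visible. The measured pose agrees with the target, so I descend and close.

Emit:
{"op": "carry_out", "data": {"deltas": "0 0 40 0 0 0 0; 0 0 75 0 0 0 0; 0 0 105 0 0 0 0; 0 0 125 0 0 0 0; 0 0 132 0 0 0 0; 0 0 132 0 0 0 0; 0 0 132 0 0 0 0"}}

```text
time_s: 2.52
eef_pos: [0.4687, 0.0266, 0.1003]
eef_rot: [0.001, 0.072, 0.997, -0.0]
wrist_force: [0.7, -0.5, -0.3]
opening: 1.0
grasp_force: 0.0
```

Run:
```python
from h import *
t=vision.camera("top");print(red(t));cv2.imwrite("pics/t1.png",cv2.resize(t[110:300,130:380],None,fx=3,fy=3))
```

```text
[([234.2, 139.4], [223, 128, 23, 23, 402]), ([159.5, 201.4], [157, 199, 6, 6, 23]), ([9.6, 269.2], [0, 260, 22, 22, 218]), ([230.4, 268.1], [229, 266, 4, 5, 17])]
```

View pics/t1.png

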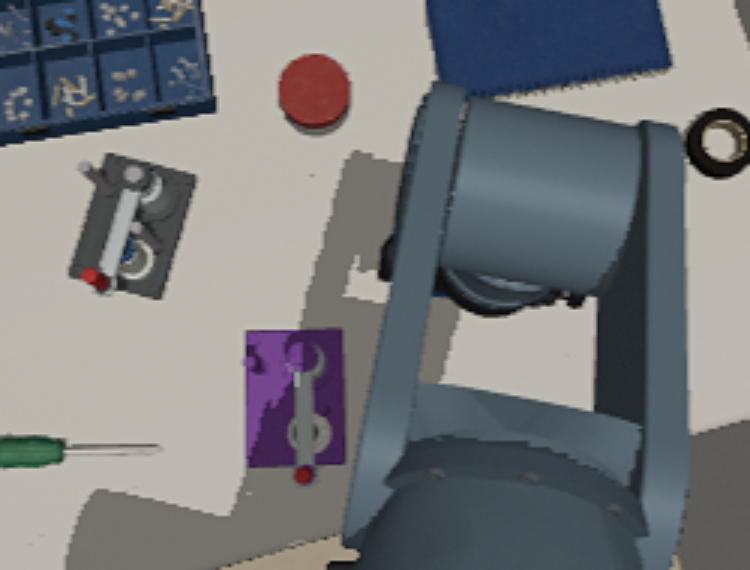

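The top view has the wrist over the blue holder, hiding its handle, while the grey and purple handles are untouched. Closing now.

Emit:
{"op": "carry_out", "data": {"deltas": "0 0 2 0 0 0 0.5; 0 0 2 0 0 0 1; 0 0 2 0 0 0 1; 0 0 2 0 0 0 1; 0 0 2 0 0 0 1; 0 0 2 0 0 0 1; 0 0 2 0 0 0 1; 0 0 2 0 0 0 1"}}

```text
time_s: 3.58
eef_pos: [0.4681, 0.0262, 0.0974]
eef_rot: [0.0, 0.073, 0.997, -0.0]
wrist_force: [-1.9, -1.0, 4.4]
opening: 0.121
grasp_force: 58.5
```

Run:
```python
from h import *
o=sensors.get_obs();q=o["eef_rot"];M=R.from_quat([q[1],q[2],q[3],q[0]]).as_matrix();print(o["opening"],o["grasp_force"],o["eef_pos"],o["q"],o["wrist_force"])
C=np.array([.555,.0133]);h=o["eef_pos"][:2]; v=(h-C);print(np.linalg.norm(v));v*=.09/np.linalg.norm(v)
for a in np.arange(.12,1.3,.12):
    w=np.array([[np.cos(a),-np.sin(a)],[np.sin(a),np.cos(a)]])@v
    print(round(a,2),np.round(M.T@np.r_[w-v,0]*1e3,1))
```

```text
0.12051220268387751 58.47626030445099 [0.46805345 0.02622051 0.09743703] [-1.97869635e-01  1.18209865e-01  1.97844582e+00 -2.92621724e-04
  1.04488364e+00 -1.62277354e+00] [-1.91862435 -0.98736272  4.42783064]
0.0879013246236239
0.12 [ -0.6 -10.8   0. ]
0.24 [ -2.5 -21.4   0. ]
0.36 [ -5.7 -31.7   0. ]
0.48 [-10.1 -41.6   0. ]
0.6 [-15.6 -50.8   0. ]
0.72 [-22.2 -59.4   0. ]
0.84 [-29.8 -67.1   0. ]
0.96 [-38.3 -73.8   0. ]
1.08 [-47.4 -79.5   0. ]
1.2 [-57.2 -84.    0. ]
```

Gripped with 58 N at about 10 mm opening. Swinging most of the way along the arc.

Emit:
{"op": "carry_out", "data": {"deltas": "-0.6 -10.8 0 0 0 -0.06 1; -2.5 -21.4 0 0 0 -0.12 1; -5.7 -31.7 0 0 0 -0.18 1; -10.1 -41.6 0 0 0 -0.25 1; -15.6 -50.8 0 0 0 -0.32 1; -22.2 -59.4 0 0 0 -0.4 1; -29.8 -67.1 0 0 0 -0.48 1; -38.3 -73.8 0 0 0 -0.56 1; -38.3 -73.8 0 0 0 -0.56 1; -38.3 -73.8 0 0 0 -0.56 1"}}

```text
time_s: 4.82
eef_pos: [0.4939, -0.0508, 0.0972]
eef_rot: [-0.001, -0.206, 0.979, 0.002]
wrist_force: [-8.1, 6.4, 10.4]
opening: 0.119
grasp_force: 59.7
```

Run:
```python
from h import *
o=sensors.get_obs();q=o["eef_rot"];M=R.from_quat([q[1],q[2],q[3],q[0]]).as_matrix();print(o["opening"],o["eef_pos"],o["q"])
C=np.array([.555,.0133]);v0=np.array([.46805,.02622])-C;v=o["eef_pos"][:2]-C;print(np.linalg.norm(v))
print("ang",np.cross(v0,v)/1, np.arctan2(v0[0]*v[1]-v0[1]*v[0],v0@v))
v0*=.09/np.linalg.norm(v0)
c0=v0 and 0 if False else None
for a in (1.08,1.14,1.2,1.23,1.26):
    f=lambda a:np.array([[np.cos(a),-np.sin(a)],[np.sin(a),np.cos(a)]])@v0
    print(a,np.round(M.T@np.r_[f(a)-f(.96),0]*1e3,1))
```

```text
0.11886897371531915 [ 0.49389791 -0.05075633  0.09721865] [-3.42772322e-01  1.79681069e-01  1.90762025e+00  1.42183892e-03
  1.05820519e+00 -2.32952689e+00]
0.088525016232264
ang 0.006359136786934697 0.9565096003891325
1.08 [-4.8 -9.7 -0. ]
1.14 [ -7.6 -14.3  -0.1]
1.2 [-10.7 -18.7  -0.1]
1.23 [-12.3 -20.9  -0.1]
1.26 [-14.  -23.   -0.1]<stdin>:4: DeprecationWarning: Arrays of 2-dimensional vectors are deprecated. Use arrays of 3-dimensional vectors instead. (deprecated in NumPy 2.0)
```

Emit:
{"op": "carry_out", "data": {"deltas": "-2.2 -4.9 0 0 0 -0.02 1; -4.8 -9.7 0 0 0 -0.04 1; -7.6 -14.3 0 0 0 -0.07 1; -10.7 -18.7 0 0 0 -0.1 1; -12.3 -20.9 0 0 0 -0.1 1; -12.3 -20.9 0 0 0 -0.1 1; -12.3 -20.9 0 0 0 -0.1 1"}}

```text
time_s: 5.7
eef_pos: [0.5134, -0.0651, 0.0971]
eef_rot: [-0.001, -0.254, 0.967, 0.002]
wrist_force: [-6.6, 3.9, 8.5]
opening: 0.121
grasp_force: 59.8
```

Run:
```python
from h import *
o=sensors.get_obs();C=np.array([.555,.0133]);v0=np.array([.46805,.02622])-C;v=o["eef_pos"][:2]-C
print("ang",np.arctan2(v0[0]*v[1]-v0[1]*v[0],v0@v),np.linalg.norm(v))
s=vision.camera("side");t=vision.camera("top")
cv2.imwrite("pics/f.png",np.hstack([cv2.resize(s[150:260,240:340],(400,440)),cv2.resize(t[140:240,240:330],(396,440))]))
```

```text
ang 1.2302382510524894 0.08872099589485986
```

View pics/f.png

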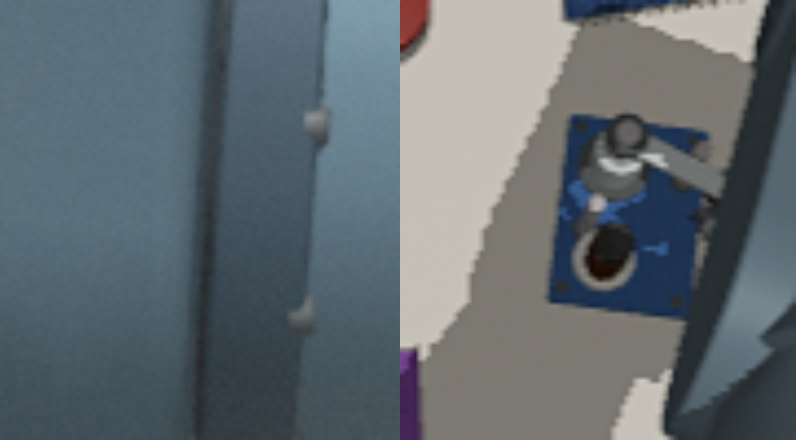

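The top view shows the arm swung over beside its stop pin and the amber vial standing uncovered in its cup (black cap at about (613,243) in the crop). The force doesn't show firm stop contact yet, so I push a few mm further.

Emit:
{"op": "carry_out", "data": {"deltas": "-1.1 -1.7 0 0 0 0 1; -1.1 -1.7 0 0 0 0 1; -2.2 -3.4 0 0 0 0 1; -2.2 -3.4 0 0 0 0 1; -2.2 -3.4 0 0 0 0 1"}}

```text
time_s: 6.42
eef_pos: [0.5139, -0.0654, 0.0969]
eef_rot: [-0.004, -0.255, 0.967, 0.004]
wrist_force: [-19.5, 9.2, 21.6]
opening: 0.12
grasp_force: 61.6
```

The tool moved only 0.6 mm of the 4 mm commanded and the force rose, so the arm is firmly at the stop. Quick check of the grey holder, then hand in.

Run:
```python
from h import *
from bench import ctrl
t=vision.camera("top");r=red(t);print(r,sensors.get_obs()["grasp_force"])
if any(np.hypot(c[0]-159.5,c[1]-201.4)<1 for c,_ in r): print(ctrl.hand_in())
```

```text
[([234.1, 139.5], [223, 128, 23, 24, 389]), ([160.2, 202.0], [157, 199, 8, 7, 29]), ([9.7, 269.2], [0, 260, 23, 22, 221]), ([230.6, 268.2], [229, 266, 5, 5, 19])] 61.565101146698
the job is handed in; nothing more can be done
None
```

The blue holder, which has the amber vial, has its arm held against its stop by the red handle with about 61 N of grip; the grey holder was left alone, and the job is handed in (no verdict was returned).

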